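# Prop up a fossil slab and lean it on the display stand

## Robot

A 6-joint arm with a two-finger parallel gripper is mounted at the origin on the work surface. World frame = base frame: x ahead of the robot, y to its left, z up, the work surface at z = 0. Lengths are in m, angles in rad, forces in N, time in s.
With the tool pointing down it reaches from about 0.275 to 0.825 m from the base axis. Payload 5.2 kg.
Tool frame: the origin (TCP) lies midway between the tips of the shut fingers; the grasp point (between the pads) lies ctrl.hold_point_z behind it (ctrl.hold_point_z is the distance from the TCP to the grasp point, in m); z points along the fingers, y is the line along which they close (so a half turn about z gives the same grasp; the last joint's range is limited). The gripper opens to 93 mm and grips with 3 to 60 N. Pads are 15 mm wide; open, the fingers measure 128 mm over their backs; the gripper's body (75 mm by 188 mm) begins 65 mm behind the grasp point.
Start: joints at [1.037, 0.259, 1.535, -0, 1.348, -0.203], TCP at [0.179, 0.52, 0.219] pointing down, gripper open.
Joint ranges: [-3.14, 3.14], [-0.91, 2.08], [0.19, 2.58], [-1.22, 4.36], [0.22, 2.71], [-3.12, 3.12]. Speed limits (rad/s): [2.57, 2.57, 3.14, 3.14, 3.14, 3.14].

## Interface

Orientations are given as a 3x3 rotation matrix whose columns are the frame's x, y, z axes.
In Python, from station import ctrl gives the robot as it stands.
- The arm moves only by the shell command python3 -m inch 'ROWS' [FORCE]. ROWS is a JSON object of lists of equal length, an entry for each row: "delta_pos": the shift along the tool's x, y, z in cm, a list of three; "yaw": the turn about the tool's z in degrees; "fingers": the closure, from 0 (fully open) to 1 (shut). A call has exactly 10 rows; each row is the pose to reach, as a shift and turn from the pose commanded when the call began, along the tool's axes at that moment; what a row does not reach only later rows make up. A row lasts 1/12 s, in which the tool goes at most 41.7 mm and 7.16 degrees, less where a joint would pass 70% of its speed; a pose out of reach is approached as far as the arm can. A call with a gripper value outside its range is refused whole. The fingers move at their own pace and stop on an object; FORCE is the grip in N (left out, the last holds). Time passes only in rows, so rows that repeat a pose let the fingers close, or fill a call up. It gives the time, the measured TCP pose, the force, the opening and the grip force at its end, in the units of the state.
- ctrl.get_obs(): the state, without advancing time (a new reading comes with each control period).
- ctrl.read_camera(name): name is "scene" or "side" or "wrist"; returns a dict with "color" (420x560x3 uint8, blue, green, red), "z_map" (420x560 float32, m along the optical axis (not along the pixel's ray), 0 where there is no reading), "fx", "fy", "cx", "cy" (pixels), "eye" and "attitude" of the camera in the world; the wrist camera has in their place "T_tool_cam" (4x4, takes a point from camera to tool coordinates, whose origin is the TCP and whose axes are the flange's). Camera axes: x right, y down, z forward; pixel columns grow to the right and rows downward; lengths in m; the calibration is good to about 2 mm. A picture is of the moment at which its call begins: read the wrist's pose just before it.
- ctrl.hand_in(): hands the job in; it is judged then, once.
The state is a dict: "t": time; "qpos": joint angles; "joint_vel": joint speeds; "tau": joint torques, N m; "tool_pos": TCP position; "tool_rot": TCP orientation; "contact_force": force on the tool from outside, world axes, zero at the start; "ft_torque": the same for the moment, N m; "gripper_width": finger opening in m; "gripper_force": force on a finger pad.
Only numpy, scipy, OpenCV 4.12 (cv2) and the standard library are available. Lean on these libraries where they do the work, as an engineer would, in place of code of your own. Each camera call takes 0.05 s, during which the arm holds its last target. There are 200 camera calls.

## Task

Lay the fossil slab lengthwise on the sloping wooden prop, fossil upward and low end against the prop's lip, and let go of it there, so that its raised end can be taken. Then take it again and stand it on one short end on the black display stand: foot on the base behind the blue lip, leaning back against the middle of the backrest, square to it, fossil outward; let go. The stone is fragile, so set it down gently, and leave the other things on the table where they are.

Things in the scene. Friction and masses are not known exactly. Their poses are not given: they have to be found in the camera images.
- slab: flat sandy-tan stone slab, 140 x 56 x 14 mm (along its x, y, z), about 0.27 kg (0.19 to 0.38), lying flat on the table with a dark brown coiled ammonite in the middle of its upper (+z) face, raised 3 mm within 23 mm of the middle. Origin: centre of the plain underside. z leaves the fossil face. Its two short ends are alike; either may be up.
- prop: fixed brown wooden prop, 48 mm wide (y), z up. A flat face slopes at 45 degrees, rising to its -x, 80 mm long, 10 mm thick; above its end nothing, so a slab against the lip overhangs by 60 mm, free to be gripped by its thickness. Base plate x -80 to +20 mm, 10 mm high; post at x = -48 mm. Origin: on the table below the foot of the face
- prop_foot (a point): foot of the prop's sloping face, middle of its width, 20 mm above the prop's origin: inner corner of the face and the lip. The lip stands square to the face, 9 mm high, 6 mm thick. Axes as the prop's
- stand: fixed display stand: black base 10 mm thick, x -80 to +40 mm, 110 mm wide (y), z up; dark steel backrest 70 mm wide, 8 mm thick, 82 mm long up its slope, at 70 degrees to the table, leaning back to the stand's own -x; its front looks to +x. A brace behind it stays below 55 mm. Origin: on the table below the foot of the backrest's front face
- stand_foot (a point): middle of the line where the backrest's front face meets the base's top, 10 mm above the stand's origin. A blue lip runs across the base 28 to 34 mm from here to +x, 8 mm high: the slab's foot goes between. Axes as the stand's
- nodule_a: grey-brown lumpy stone, about 62 x 42 x 39 mm, loose; leave alone. Origin: centre of its underside
- nodule_b: tan lumpy stone with a dark knob, about 56 x 38 x 39 mm, loose; leave alone. Origin: centre of its underside
- brush: flat brush with a wooden handle lying on the table, loose; leave alone. Origin: under its middle, handle to its -x
- pick: slim steel pick with a red handle, 160 mm long, lying on the table, loose; leave alone. Origin: under its middle, handle to its -x
- jar: amber jar, 56 mm across, 80 mm tall, loose; leave alone. Origin: centre of its underside
- scale_bar: black and white photo scale, 80 x 18 x 8 mm, loose; leave alone. Origin: centre of its underside
Not all that is in view belongs to the job. What is shaped like the slab but purple or turquoise is not meant.

How it is judged:
On the way:
1. the slab lies at rest on the sloping prop, fossil up, its long side up the slope (within 20 degrees) and its middle within about 25 mm of where it lies when centred against the lip, the gripper off it (angle between slab's own z axis and vertical between 0.61 and 0.96 rad and contact force between slab and prop above 0.3 N and contact force between the fingers and slab below 0.05 N and angle between the y axis of slab and the y axis of prop, either way round below 0.35 rad and linear speed of slab below 0.02 m/s and angular speed of slab below 0.15 rad/s and x of slab in the frame of prop between -0.075 and -0.03 m and y of slab in the frame of prop between -0.025 and 0.025 m), for 0.3 s.
At the end, for the whole second after the job is handed in: Slab let go and at rest on a short end on the stand's base behind the lip, leaning on the backrest, fossil outward: slope 56 to 77 degrees, square within 12 degrees, sideways within 20 mm of the middle; its origin at x -36 to -8, z 63 to 84 mm in the stand's frame (angle between slab's own z axis and vertical between 0.98 and 1.35 rad and contact force between slab and stand above 0.3 N and contact force between the fingers and slab below 0.05 N and angle between the y axis of slab and the y axis of stand, either way round below 0.21 rad and linear speed of slab below 0.02 m/s and angular speed of slab below 0.15 rad/s and x of slab in the frame of stand between -0.036 and -0.008 m and y of slab in the frame of stand between -0.02 and 0.02 m and z of slab in the frame of stand between 0.063 and 0.084 m); the robot touches nothing.
It fails at once if a bystander is moved more than 30 mm (distance of any of nodule_a, nodule_b, brush, pick, jar, scale_bar from where it was at the start of the episode above 0.03 m).
It fails at once if the fragile slab is knocked or pressed on the prop or stand with more than 60 N (contact force between slab and prop above 60 N or contact force between slab and stand above 60 N).
It also fails if it takes over 56 s, if anything falls off the work surface, if the arm or the gripper's body presses on something with over 40 N, if the wrist force passes 120 N, or if a joint passes its speed limit or range.

## Working session

There is one attempt and no reset: what is moved stays moved. The work goes in short steps, Python scripts to look and compute and a shell command to move; the robot and the scene stay as the last step left them, time stands still between calls to the robot, and variables do not carry over. Pictures are saved under pics/ and viewed, at most 10 in all, crops included, and the job is handed in when it is done.

```bash
mkdir -p pics
cat > h.py <<'E'
import numpy as np, cv2
from station import ctrl
def cam(n):
    o=ctrl.get_obs(); c=ctrl.read_camera(n)
    if n=='wrist':
        T=np.array(c['T_tool_cam']); R=np.array(o['tool_rot']); c['R']=R@T[:3,:3]; c['p']=R@T[:3,3]+np.array(o['tool_pos'])
    else: c['R']=np.array(c['attitude']).reshape(3,3); c['p']=np.array(c['eye'])
    return c
def cloud(c):  # world point per pixel from the depth map
    v,u=np.mgrid[:420,:560]; z=c['z_map']
    P=np.stack([(u-c['cx'])/c['fx']*z,(v-c['cy'])/c['fy']*z,z],-1)
    W=P@c['R'].T+c['p']; W[z<=0]=np.nan; return W
def ray(c,u,v,h):
    d=c['R']@np.array([(u-c['cx'])/c['fx'],(v-c['cy'])/c['fy'],1]); return c['p']+d*(h-c['p'][2])/d[2]
E
python3 - <<'E'
from h import *
a=cam('scene');b=cam('side')
np.savez('c0.npz',**{k+n:np.array(c[k]) for n,c in(('a',a),('b',b)) for k in('color','z_map','R','p','fx','fy','cx','cy')})
cv2.imwrite('pics/s.png',a['color']);cv2.imwrite('pics/d.png',b['color'])
o=ctrl.get_obs();print(o['tool_pos'],np.round(o['tool_rot'],3),ctrl.hold_point_z,o['gripper_width'],a['p'],b['p'])
E
```

```text
[0.17835813 0.51977103 0.21792119] [[-0.946  0.325 -0.001]
 [ 0.325  0.946 -0.001]
 [ 0.    -0.002 -1.   ]] 0.0188 0.09336948992225744 [1.10059228 0.00170297 0.76391214] [0.1859094  1.08490993 1.01680178]
```

View pics/s.png

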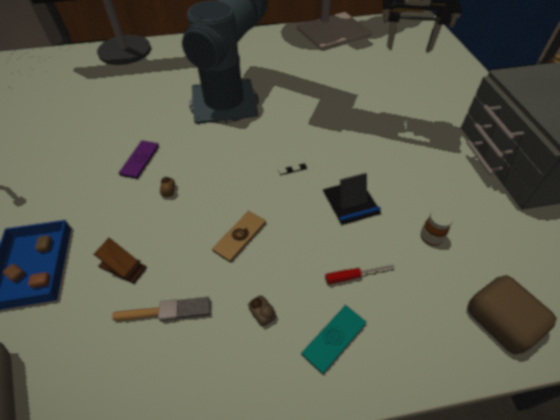

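View pics/d.png

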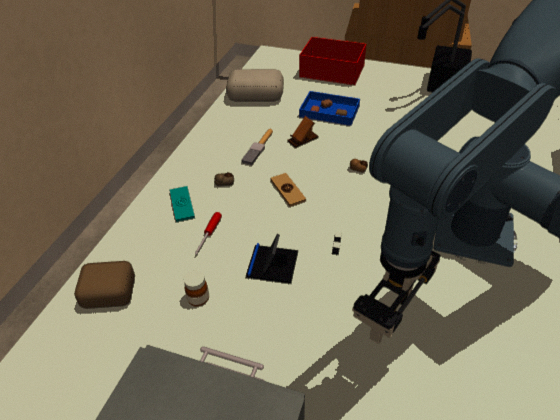

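The scene view shows the tan slab at about (240,236), the prop at (121,260), the stand at (352,198) with its blue lip facing the camera. The side view shows the slab at (288,189), the prop at (303,132), the stand at (272,262).

Run:
```python
from h import *
d=np.load('c0.npz')
for n,roi in(('a',dict(slab=(205,205,275,265),prop=(88,232,155,290),stand=(315,165,390,228))),('b',dict(slab=(262,168,312,212),prop=(280,112,325,150),stand=(235,225,310,290)))):
    c={k:d[k+n] for k in('color','z_map','R','p','fx','fy','cx','cy')}
    W=cloud(c); hsv=cv2.cvtColor(c['color'],cv2.COLOR_BGR2HSV)
    for k,(x0,y0,x1,y1) in roi.items():
        H=hsv[y0:y1,x0:x1].astype(int);P=W[y0:y1,x0:x1]
        z=P[...,2]
        print(n,k,'table z',np.nanmedian(np.r_[z[0],z[-1]]).round(4))
        if k=='slab':
            m=((H[...,0]<22)&(H[...,1]>95)&(H[...,2]>40)).astype(np.uint8)
            m=cv2.morphologyEx(m,cv2.MORPH_CLOSE,np.ones((9,9)))
            q=max(cv2.findContours(m,0,1)[0],key=cv2.contourArea).reshape(-1,2)
            g=np.array([ray(c,u+x0,v+y0,.010)[:2] for u,v in q],np.float32)
            r=cv2.minAreaRect(g*1000); print('slab',r)
        if k=='prop':
            m=(z>.006)&((H[...,1]>110)&((H[...,0]<20)|(H[...,0]>170)))
            Q=P[m]; print('prop n',len(Q),Q.min(0),Q.max(0))
            # plane: points of face
            np.save('prop'+n,Q)
            r=cv2.minAreaRect((Q[:,:2]*1000).astype(np.float32));print(r)
        if k=='stand':
            m=(z>.006); Q=P[m]; np.save('stand'+n,Q); print('stand n',len(Q),Q.min(0),Q.max(0))
            print(cv2.minAreaRect((Q[:,:2]*1000).astype(np.float32)))
            b=(H[...,0]>100)&(H[...,0]<130)&(H[...,1]>150)&(H[...,2]>60); B=P[b]; print('blue',len(B),np.nanmedian(B,0),cv2.minAreaRect((B[:,:2]*1000).astype(np.float32)))
            np.save('blue'+n,B)
```

```text
a slab table z 0.0009
slab ((562.9983520507812, -12.521377563476562), (63.99173355102539, 150.67840576171875), 47.337589263916016)
a prop table z 0.0008
prop n 1095 [ 0.56216422 -0.33284773  0.00634473] [ 0.6408406  -0.2330282   0.07785465]
((596.6600952148438, -281.97894287109375), (96.31088256835938, 46.57946014404297), 54.3524284362793)
a stand table z 0.0009
stand n 1761 [0.44732305 0.22343045 0.00613007] [0.57082328 0.34814258 0.08896677]
((505.10675048828125, 285.90057373046875), (122.91877746582031, 111.41620635986328), 8.032401084899902)
blue 129 [0.55565812 0.29149898 0.01820443] ((552.2757568359375, 290.89849853515625), (14.286272048950195, 104.93257904052734), 7.69478178024292)
b slab table z -0.0019
slab ((558.16845703125, -6.638938903808594), (61.27598571777344, 149.2238311767578), 44.659786224365234)
b prop table z -0.0006
prop n 422 [ 0.54619204 -0.32479192  0.00600605] [ 0.6372403  -0.2251828   0.07709527]
((593.9408569335938, -280.0047607421875), (99.99466705322266, 54.7841796875), 54.49815368652344)
b stand table z -0.0015
stand n 1438 [0.43784297 0.22553816 0.00600126] [0.59879825 0.35094771 0.08706588]
((517.7032470703125, 284.30780029296875), (148.7869415283203, 125.58041381835938), 6.5761799812316895)
blue 91 [0.55464358 0.29754937 0.01592026] ((555.2973022460938, 295.7718811035156), (8.373486518859863, 105.52904510498047), 8.608080863952637)
```

Run:
```python
import numpy as np,cv2
for n in 'ab':
    Q=np.load('prop%s.npy'%n); a=np.deg2rad(54.4); e=np.array([np.cos(a),np.sin(a)]); f=np.array([-e[1],e[0]])
    s=Q[:,:2]@e;t=Q[:,:2]@f;z=Q[:,2]
    print(n,'s',np.percentile(s,[0,2,98,100]).round(4),'t',np.percentile(t,[0,2,98,100]).round(4))
    for k in np.arange(s.min(),s.max(),.008):
        m=(s>=k)&(s<k+.008);print(round(k+.004,4),m.sum(),np.percentile(z[m],[10,50,90,98]).round(4),np.median(t[m]).round(4))
    # RANSAC-less face plane fit
    best=None;rng=np.random.default_rng(0)
    for _ in range(500):
        p=Q[rng.choice(len(Q),3,0)];nn=np.cross(p[1]-p[0],p[2]-p[0]);nn/=np.linalg.norm(nn)+1e-12
        if not .6<abs(nn[2])<.8: continue
        m=abs((Q-p[0])@nn)<.003
        if best is None or m.sum()>best.sum():best=m
    p=Q[best];c=p.mean(0);nn=np.linalg.svd(p-c)[2][2];nn*=np.sign(nn[2]);print('face',best.sum(),c,nn,'tilt',np.degrees(np.arccos(nn[2])),'az',np.degrees(np.arctan2(nn[1],nn[0])),'t',np.percentile(p[:,:2]@f,[2,98]))
    S=np.load('stand%s.npy'%n)
    best=None
    for _ in range(1500):
        p=S[rng.choice(len(S),3,0)];nn=np.cross(p[1]-p[0],p[2]-p[0]);nn/=np.linalg.norm(nn)+1e-12
        if not .2<abs(nn[2])<.5: continue
        m=abs((S-p[0])@nn)<.003
        if best is None or m.sum()>best.sum():best=m
    p=S[best];c=p.mean(0);nn=np.linalg.svd(p-c)[2][2];nn*=np.sign(nn[2]);print('back',best.sum(),c,nn,'tilt',np.degrees(np.arccos(nn[2])),'az',np.degrees(np.arctan2(nn[1],nn[0])))
    B=np.load('blue%s.npy'%n);print('blue',B.mean(0))
```

```text
a s [0.0699 0.0881 0.1634 0.1662] t [-0.6726 -0.672  -0.6274 -0.626 ]
0.0739 10 [0.0098 0.0109 0.0135 0.0137] -0.6674
0.0819 8 [0.01   0.0108 0.012  0.0128] -0.6692
0.0899 87 [0.0387 0.073  0.0758 0.0776] -0.6519
0.0979 134 [0.0292 0.0667 0.071  0.0737] -0.6543
0.1059 131 [0.0521 0.0583 0.0633 0.0662] -0.6516
0.1139 116 [0.0455 0.0508 0.0548 0.0569] -0.652
0.1219 124 [0.038  0.0429 0.0471 0.049 ] -0.6518
0.1299 116 [0.03   0.0349 0.0387 0.0408] -0.6516
0.1379 116 [0.0222 0.0266 0.0309 0.0325] -0.6527
0.1459 78 [0.0097 0.0216 0.0252 0.0262] -0.6502
0.1539 106 [0.0102 0.0142 0.0267 0.0281] -0.6501
0.1619 68 [0.0082 0.011  0.0123 0.013 ] -0.6514
0.1699 1 [0.011 0.011 0.011 0.011] -0.6355
face 811 [ 0.59766073 -0.28121293  0.04576018] [0.40201074 0.57161584 0.71529204] tilt 44.3328621831669 az 54.88172784504493 t [-0.67122021 -0.62721076]
back 800 [0.51087262 0.28690406 0.04788707] [0.92733369 0.12817075 0.35160274] tilt 69.41462276362012 az 7.869238002169955
blue [0.55542744 0.29120969 0.01772255]
b s [0.0681 0.0733 0.1608 0.168 ] t [-0.6733 -0.6703 -0.6204 -0.6185]
0.0721 10 [0.0064 0.
[... 197 characters left out ...]
0645 0.0687] -0.6339
0.1121 47 [0.0214 0.0484 0.056  0.0591] -0.6421
0.1201 41 [0.0138 0.0425 0.0475 0.0503] -0.6358
0.1281 41 [0.0262 0.0355 0.0427 0.0455] -0.6414
0.1361 44 [0.0118 0.0261 0.0319 0.0335] -0.6396
0.1441 33 [0.0099 0.0194 0.0263 0.0281] -0.6394
0.1521 33 [0.0075 0.0111 0.0235 0.0251] -0.6449
0.1601 15 [0.0064 0.0089 0.0189 0.0264] -0.6389
0.1681 3 [0.0083 0.0092 0.0096 0.0097] -0.6434
face 194 [ 0.59544173 -0.27753396  0.04269273] [0.4478283  0.55385011 0.70192583] tilt 45.41828159063225 az 51.04192865019423 t [-0.67179495 -0.62170829]
back 221 [0.50959486 0.29587649 0.04462976] [0.90911396 0.17478018 0.37810541] tilt 67.78362350813784 az 10.882523305168581
blue [nan nan nan]
```

```bash
cat >> h.py <<'E'
def go(x,y,z,yang):  # cm in tool axes and yaw deg to reach TCP x,y,z with tool y axis at yang
    o=ctrl.get_obs();R=np.array(o['tool_rot']);d=R.T@(np.array([x,y,z])-o['tool_pos'])*100
    a=np.degrees(np.arctan2(R[1,1],R[0,1]));w=-((yang-a+180)%360-180)
    print('delta',d.round(2),'yaw',round(w,1),'t',round(o['t'],2),'tcp',np.round(o['tool_pos'],4),'yang',round(a,1),'w',o['gripper_width'],'gf',o['gripper_force'],'F',np.round(o['contact_force'],1),'q6',round(o['qpos'][5],2))
E
python3 -m inch '{"delta_pos":[[-3,-2,0],[-6,-4.2,0],[-9,-6.4,0],[-12,-8.5,0],[-15,-10.6,0],[-18,-12.7,0],[-21,-14.8,0],[-24,-17,0],[-27,-19,0],[-30,-21,0]],"yaw":[0,2,4,6,8,10,13,16,19,22],"fingers":[0,0,0,0,0,0,0,0,0,0]}' 10
python3 -c "
from h import *
go(.56,-.01,.2,46)"
```

```text
t: 0.93
tool_pos: [0.3946, 0.2225, 0.2185]
tool_rot: [[-0.753, 0.657, -0.0], [0.657, 0.753, 0.0], [0.0, -0.0, -1.0]]
contact_force: [0.8, 0.6, -0.0]
gripper_width: 0.0929
gripper_force: 0.0
delta [-27.75  -6.64   1.84] yaw 2.9 t 0.93 tcp [0.3946 0.2225 0.2185] yang 48.9 w 0.09288594982662987 gf 0.0 F [ 0.8  0.6 -0. ] q6 -0.59
```

```bash
python3 -m inch '{"delta_pos":[[-3.4,-0.8,0.2],[-6.8,-1.6,0.4],[-10.2,-2.4,0.6],[-13.6,-3.2,0.8],[-17,-4,1],[-20.4,-4.8,1.2],[-23.8,-5.6,1.4],[-26.5,-6.3,1.6],[-27.7,-6.6,1.8],[-27.7,-6.6,1.8]],"yaw":[0,1,2,3,3,3,3,3,3,3],"fingers":[0,0,0,0,0,0,0,0,0,0]}' >/dev/null
python3 - <<'E'
from h import *
go(.56,-.01,.2,46)
c=cam('wrist');cv2.imwrite('pics/w1.png',c['color']);W=cloud(c)
H=cv2.cvtColor(c['color'],cv2.COLOR_BGR2HSV).astype(int)
m=((H[...,0]<25)&(H[...,1]>80)&(H[...,2]>40)&(W[...,2]>.005)&(W[...,2]<.03)).astype(np.uint8)
m=cv2.morphologyEx(cv2.morphologyEx(m,cv2.MORPH_OPEN,np.ones((3,3))),cv2.MORPH_CLOSE,np.ones((15,15)))
q=max(cv2.findContours(m,0,1)[0],key=cv2.contourArea).reshape(-1,2)
g=np.array([ray(c,u,v,.014)[:2] for u,v in q],np.float32)
print(cv2.minAreaRect(g*1000),q.min(0),q.max(0),np.nanmedian(W[m>0],0))
E
```

```text
delta [ 0.02 -0.09 -0.06] yaw -0.1 t 1.77 tcp [ 0.5608 -0.0095  0.1994] yang 45.9 w 0.09348399046455423 gf 0.0 F [-0.8 -0.3 -0. ] q6 -1.02
((557.7516479492188, -11.34515380859375), (55.051429748535156, 138.77395629882812), 44.4401969909668) [255 118] [306 239] [ 0.5740548  -0.00617174  0.01435079]
```

View pics/w1.png

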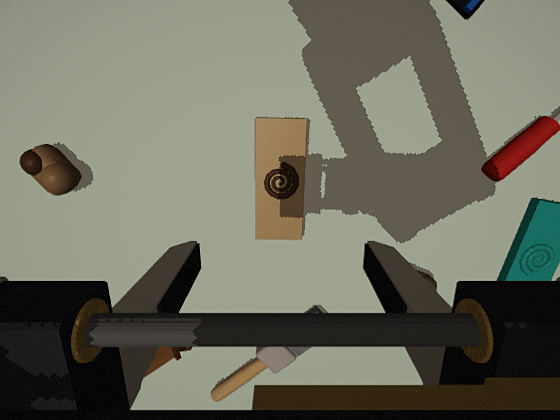

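The slab fills pixels u 255–306, v 118–239 of the wrist view: 55 x 139 mm, as given. No obstacles stand beside it. I'll grip it 40 mm off-centre, towards the end that will be raised.

```bash
python3 -c "
from h import *
go(.5858,-.0399,.004,44.4)"
```

```text
delta [-4.15 -0.48 19.56] yaw 1.5 t 1.82 tcp [ 0.5597 -0.0077  0.1997] yang 45.9 w 0.09266132796146928 gf 0.0 F [-1.4  0.3 -0.5] q6 -1.02
```

```bash
python3 -m inch '{"delta_pos":[[-1,-0.1,2.5],[-2,-0.2,5],[-3,-0.3,7.5],[-4.1,-0.4,10],[-4.1,-0.4,12.5],[-4.1,-0.4,15],[-4.1,-0.4,17],[-4.1,-0.4,18.5],[-4.1,-0.4,19.3],[-4.1,-0.4,19.5]],"yaw":[0.5,1,1.5,1.5,1.5,1.5,1.5,1.5,1.5,1.5],"fingers":[0,0,0,0,0,0,0,0,0,0]}' 5 >/dev/null
python3 -m inch '{"delta_pos":[[0,0,0],[0,0,0],[0,0,0],[0,0,0],[0,0,0],[0,0,0],[0,0,0],[0,0,0],[0,0,0],[0,0,0]],"yaw":[0,0,0,0,0,0,0,0,0,0],"fingers":[0.3,0.6,1,1,1,1,1,1,1,1]}' 5
python3 -c "
from h import *
go(.5858,-.0399,.004,44.4)"
```

```text
t: 3.48
tool_pos: [0.587, -0.0389, 0.0062]
tool_rot: [[-0.702, 0.713, 0.0], [0.713, 0.702, -0.0], [-0.001, 0.0, -1.0]]
contact_force: [-1.9, -0.5, 5.8]
gripper_width: 0.0557
gripper_force: 5.0
delta [ 0.01 -0.16  0.22] yaw 0.2 t 3.48 tcp [ 0.587  -0.0389  0.0062] yang 44.6 w 0.05573012780255298 gf 5.004991963505745 F [-1.9 -0.5  5.8] q6 -1.03
```

```bash
python3 -m inch '{"delta_pos":[[0.04,0,-0.46],[0.1,0,-0.92],[0.17,0,-1.37],[0.27,0,-1.82],[0.39,0,-2.27],[0.52,0,-2.71],[0.67,0,-3.15],[0.84,0,-3.58],[1.03,0,-4.0],[1.24,0,-4.41]],"yaw":[0,0,0,0,0,0,0,0,0,0],"fingers":[1,1,1,1,1,1,1,1,1,1]}' 5
python3 - <<'E'
from h import *
go(.5858,-.0399,.004,44.4)
c=cam('side');cv2.imwrite('pics/d2.png',cv2.resize(c['color'][130:270,190:380],None,fx=4,fy=4))
c=cam('wrist');W=cloud(c);H=cv2.cvtColor(c['color'],cv2.COLOR_BGR2HSV).astype(int);cv2.imwrite('pics/w2.png',c['color'])
m=(H[...,0]<25)&(H[...,1]>80)&(H[...,2]>40)&(abs(np.arange(560)-280)<45)&(np.arange(420)[:,None]<300)&(W[...,2]>.004)
P=W[m]-ctrl.get_obs()['tool_pos'];R=np.array(ctrl.get_obs()['tool_rot']);P=P@R
m=abs(P[:,1])<.025;P=P[m];k=np.polyfit(P[:,0],-P[:,2],1);print(len(P),'slope',np.degrees(np.arctan(k[0])),P.min(0),P.max(0))
E
```

```text
t: 4.32
tool_pos: [0.578, -0.0296, 0.0502]
tool_rot: [[-0.701, 0.713, 0.0], [0.713, 0.701, -0.0], [-0.0, 0.0, -1.0]]
contact_force: [-0.2, -0.5, -3.0]
gripper_width: 0.0562
gripper_force: 5.0
delta [-1.28 -0.17  4.62] yaw 0.1 t 4.32 tcp [ 0.578  -0.0296  0.0502] yang 44.5 w 0.056223247406008835 gf 4.992270246148109 F [-0.2 -0.5 -3. ] q6 -1.02
18648 slope -23.643033302802667 [-0.0200157  -0.02499686 -0.01613411] [0.10176125 0.02455251 0.03991242]
```

View pics/d2.png

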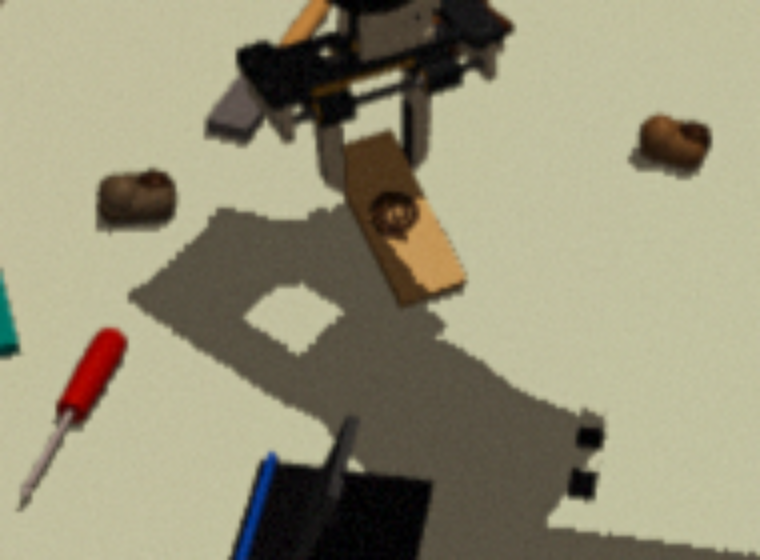

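Side view: the slab tips about its low end (430,300) as planned, at 23.6°. I'll continue to 45°, clamp, and lift.

```bash
python3 -m inch '{"delta_pos":[[0.19,0,-0.36],[0.4,0,-0.7],[0.62,0,-1.04],[0.85,0,-1.38],[1.09,0,-1.7],[1.35,0,-2.01],[1.61,0,-2.31],[1.89,0,-2.61],[2.18,0,-2.89],[2.48,0,-3.16]],"yaw":[0,0,0,0,0,0,0,0,0,0],"fingers":[1,1,1,1,1,1,1,1,1,1]}' 5 >/dev/null
python3 -m inch '{"delta_pos":[[0,0,0],[0,0,0],[0,0,0],[0,0,-0.5],[0,0,-1.5],[0,0,-3],[0,0,-5],[0,0,-7],[0,0,-8.5],[0,0,-9]],"yaw":[0,0,0,0,0,0,0,0,0,0],"fingers":[1,1,1,1,1,1,1,1,1,1]}' 30
cat >> h.py <<'E'
def slope():
    c=cam('wrist');W=cloud(c);H=cv2.cvtColor(c['color'],cv2.COLOR_BGR2HSV).astype(int)
    o=ctrl.get_obs();R=np.array(o['tool_rot']);P=(W-o['tool_pos'])@R
    m=(H[...,0]<25)&(H[...,1]>80)&(H[...,2]>30)&(abs(P[...,1])<.035)&(abs(P[...,2])<.16)&(P[...,0]<.13)&(P[...,0]>-.04)
    n,l,s,_=cv2.connectedComponentsWithStats(m.astype(np.uint8));m=l==1+np.argmax(s[1:,4])
    P=P[m];C=P.mean(0);v=np.linalg.svd(P-C,full_matrices=False)[2]
    n=v[2]*-np.sign(v[2][2]); print('n',len(P),'tool normal',n.round(3),'tilt',np.degrees(np.arccos(-n[2])).round(1),'az',np.degrees(np.arctan2(n[1],n[0])).round(1))
    f=P[abs((P-C)@n)<.002];L=f[np.argsort(f[:,2])[-60:]].mean(0);print('low edge of top face (tool, mm)',(L*1000).round(1),'centre',(C*1000).round(1), 'y range',np.percentile(f[:,1],[1,99]).round(4),'x range',np.percentile(f[:,0],[.5,99.5]).round(4))
    return c
E
python3 - <<'E'
from h import *
slope(); a=np.radians(54.45); p=np.array([.6108,-.2597])
q=p+np.array([np.cos(a),np.sin(a)])*-.0728
go(q[0],q[1],.20,-35.55)
E
```

```text
t: 6.08
tool_pos: [0.5623, -0.0124, 0.1747]
tool_rot: [[-0.701, 0.713, 0.005], [0.713, 0.701, -0.001], [-0.004, 0.003, -1.0]]
contact_force: [-0.0, 0.6, -2.9]
gripper_width: 0.0558
gripper_force: 30.0
n 18398 tool normal [ 0.699 -0.001 -0.716] tilt 44.3 az -0.1
low edge of top face (tool, mm) [78.9 -0.5 73.5] centre [21.1 -0.9 15.5] y range [-0.028   0.0263] x range [-0.0205  0.0784]
delta [-22.3  -21.05  -2.53] yaw 80.1 t 6.13 tcp [ 0.5622 -0.0124  0.1744] yang 44.5 w 0.0552011626586623 gf 29.994004368782043 F [ 1.5  0.1 -2. ] q6 -1.0
```

```bash
python3 -m inch '{"delta_pos":[[-0.5,-0.5,-0.5],[-1.5,-1.5,-1],[-3,-3,-1.5],[-5,-5,-2],[-7.5,-7,-2.5],[-10,-9.5,-2.5],[-12.5,-12,-2.5],[-15,-14.5,-2.5],[-17.5,-16.5,-2.5],[-19.5,-18.5,-2.5]],"yaw":[3,8,14,20,26,32,38,44,50,56],"fingers":[1,1,1,1,1,1,1,1,1,1]}' 30 >/dev/null
python3 -c "
from h import *
go(.5707,-.3158,.2,-35.55)"
```

```text
delta [-3.1   1.22 -0.5 ] yaw 23.7 t 6.97 tcp [ 0.5651 -0.2829  0.195 ] yang -11.8 w 0.05565435444263911 gf 29.987635016441345 F [ 1.1  1.5 -3.1] q6 -0.43
```

```bash
python3 -m inch '{"delta_pos":[[-0.6,0.2,0],[-1.4,0.5,0],[-2.2,0.9,-0.2],[-2.8,1.2,-0.4],[-3.1,1.2,-0.5],[-3.1,1.2,-0.5],[-3.1,1.2,-0.5],[-3.1,1.2,-0.5],[-3.1,1.2,-0.5],[-3.1,1.2,-0.5]],"yaw":[5,11,17,22,23.7,23.7,23.7,23.7,23.7,23.7],"fingers":[1,1,1,1,1,1,1,1,1,1]}' 30 >/dev/null
python3 - <<'E'
from h import *
go(.5707,-.3158,.2,-35.55)
c=slope();cv2.imwrite('pics/w3.png',c['color'])
E
```

```text
delta [-0.25  0.11  0.11] yaw 0.4 t 7.8 tcp [ 0.5712 -0.3131  0.2011] yang -35.1 w 0.055250930173298046 gf 29.993184506893158 F [ 0.2 -0.4 -3.1] q6 -0.06
n 18113 tool normal [ 0.704 -0.003 -0.71 ] tilt 44.8 az -0.3
low edge of top face (tool, mm) [78.  -0.9 74.1] centre [20.3  0.  15.8] y range [-0.027   0.0272] x range [-0.0206  0.0775]
```

View pics/w3.png

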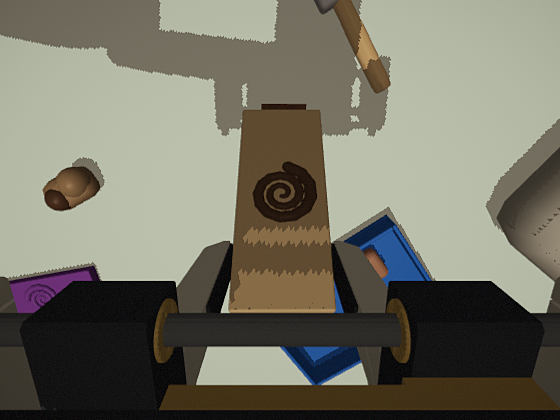

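The slab (u 232–334, v 110–312) is aligned in the hand; just past its low end the prop's base-plate edge shows at u 262–306, v≈104. I'll locate that edge with rays at z = 10 mm.

Run:
```python
from h import *
o=ctrl.get_obs();c=cam('wrist');W=cloud(c);H=cv2.cvtColor(c['color'],cv2.COLOR_BGR2HSV).astype(int)
m=(H[90:109,240:330,2]<75)&(H[90:109,240:330,1]>90)&(W[90:109,240:330,2]<.02)
v,u=np.nonzero(m);u+=240;v+=90;print(len(u),u.min(),u.max(),v.min(),v.max(),np.nanmedian(W[v,u,2]))
P=np.array([ray(c,x,y,.010) for x,y in((u.min()-.5,v.min()+1),(u.max()+.5,v.min()+1))]);mid=P.mean(0)
print(P,np.linalg.norm(P[1]-P[0]),'az of edge',np.degrees(np.arctan2(*(P[1]-P[0])[1::-1])))
top=np.array([ray(c,(u.min()+u.max())/2,v.min()-.5,.010)])[0];print(top)
a=np.radians(54.45);e=np.array([np.cos(a),np.sin(a)]);f=np.array([-e[1],e[0]])
print('s,t of edge',top[:2]@e,mid[:2]@f,'expect .1638,-.648; tool s,t',o['tool_pos'][:2]@e,o['tool_pos'][:2]@f)
```

```text
221 261 305 104 108 0.009439425011220415
[[ 0.60081429 -0.2328902   0.01      ]
 [ 0.64003248 -0.26051494  0.01      ]] 0.047970748105642294 az of edge -35.16032482541426
[ 0.62129889 -0.24545356  0.01      ]
s,t of edge 0.16152827382126575 -0.6482178409234565 expect .1638,-.648; tool s,t 0.07733199212978861 -0.6468717669975642
```

```bash
python3 -m inch '{"delta_pos":[[-0.3,0,0.6],[-0.6,0.1,1.6],[-0.7,0.1,3],[-0.7,0.1,4.4],[-0.7,0.1,5.8],[-0.7,0.1,7],[-0.7,0.1,8],[-0.7,0.1,8.6],[-0.7,0.1,8.8],[-0.7,0.1,8.9]],"yaw":[0,0,0,0,0,0,0,0,0,0],"fingers":[1,1,1,1,1,1,1,1,1,1]}' 30 
python3 -m inch '{"delta_pos":[[0,0,0.05],[0,0,0.1],[0,0,0.15],[0,0,0.2],[0,0,0.2],[0,0,0.2],[0,0,0.2],[0,0,0.2],[0,0,0.2],[0,0,0.2]],"yaw":[0,0,0,0,0,0,0,0,0,0],"fingers":[1,1,1,1,1,1,1,1,1,1]}' 15
```

```text
t: 8.73
tool_pos: [0.568, -0.3199, 0.112]
tool_rot: [[0.576, 0.818, -0.0], [0.818, -0.576, 0.0], [0.0, -0.0, -1.0]]
contact_force: [-0.1, -0.2, -3.1]
gripper_width: 0.0556
gripper_force: 30.0
t: 9.57
tool_pos: [0.5681, -0.32, 0.1104]
tool_rot: [[0.576, 0.818, 0.0], [0.818, -0.576, -0.0], [0.0, 0.0, -1.0]]
contact_force: [-0.5, 1.1, -2.8]
gripper_width: 0.0557
gripper_force: 15.0
```

```bash
python3 -m inch '{"delta_pos":[[0,0,0.05],[0,0,0.1],[0,0,0.15],[0,0,0.2],[0,0,0.25],[0,0,0.25],[0,0,0.25],[0,0,0.25],[0,0,0.25],[0,0,0.25]],"yaw":[0,0,0,0,0,0,0,0,0,0],"fingers":[1,1,1,1,1,1,1,1,1,1]}' 12 | grep -v rot
python3 -m inch '{"delta_pos":[[0,0,0.05],[0,0,0.1],[0,0,0.15],[0,0,0.2],[0,0,0.2],[0,0,0.2],[0,0,0.2],[0,0,0.2],[0,0,0.2],[0,0,0.2]],"yaw":[0,0,0,0,0,0,0,0,0,0],"fingers":[1,1,1,1,1,1,1,1,1,1]}' 8 | grep -v rot
python3 - <<'E'
from h import *
slope()
E
```

```text
t: 10.4
tool_pos: [0.5681, -0.3198, 0.1078]
contact_force: [1.2, 0.7, -2.6]
gripper_width: 0.0555
gripper_force: 12.0
t: 11.23
tool_pos: [0.5683, -0.3201, 0.106]
contact_force: [1.6, 0.9, 2.2]
gripper_width: 0.0557
gripper_force: 8.0
n 19599 tool normal [ 0.715  0.002 -0.699] tilt 45.7 az 0.1
low edge of top face (tool, mm) [78.  -0.2 72.7] centre [24.3  0.2 19.9] y range [-0.027   0.0274] x range [-0.0203  0.0765]
```

```bash
python3 -m inch '{"delta_pos":[[0,0,0],[0,0,0],[0,0,0],[0,0,0],[0,0,0],[0,0,0],[0,0,0],[0,0,0],[0,0,0],[0,0,0]],"yaw":[0,0,0,0,0,0,0,0,0,0],"fingers":[0.35,0.3,0.2,0.2,0.2,0.2,0.2,0.2,0.2,0.2]}' 8 | grep -v rot
python3 - <<'E'
from h import *
c=slope();s=cam('scene')
cv2.imwrite('pics/r.png',np.hstack([cv2.resize(c['color'],(400,300)),cv2.resize(s['color'][200:305,70:210],(400,300))]))
E
```

```text
t: 12.12
tool_pos: [0.5681, -0.3199, 0.1059]
contact_force: [0.6, -0.7, 0.1]
gripper_width: 0.0745
gripper_force: 0.0
n 19043 tool normal [ 0.718  0.005 -0.696] tilt 45.9 az 0.4
low edge of top face (tool, mm) [80.5 -1.3 76.1] centre [25.3  0.2 20.8] y range [-0.0269  0.0273] x range [-0.0178  0.0802]
```

View pics/r.png

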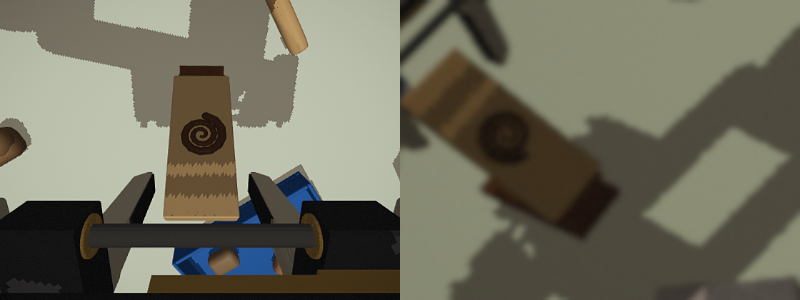

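The left view (wrist) shows the slab released between the open fingers, ending at (200,75) against the lip. The right crop (scene) shows it square on the prop. It slid about 3.5 mm down to the lip and now lies at 45°. Next I'll let it rest, then regrip lower on the pads.

```bash
python3 -m inch '{"delta_pos":[[0,0,0],[0,0,0],[0,0,0],[0,0,0],[0,0,0],[0,0,0.2],[0,0,0.5],[0,0,0.9],[0,0,1.2],[0,0,1.2]],"yaw":[0,0,0,0,0,0,0,0,0,0],"fingers":[0.2,0.2,0.2,0.2,0.2,0.2,0.2,0.2,0.2,0.2]}' 5 | grep -v rot
python3 -m inch '{"delta_pos":[[0,0,0],[0,0,0],[0,0,0],[0,0,0],[0,0,0],[0,0,0],[0,0,0],[0,0,0],[0,0,0],[0,0,0]],"yaw":[0,0,0,0,0,0,0,0,0,0],"fingers":[0.3,0.4,1,1,1,1,1,1,1,1]}' 5 | grep -v rot
python3 -m inch '{"delta_pos":[[0.2,0,-0.2],[0.4,0,-0.4],[0.6,0,-0.6],[0.8,0,-0.77],[1.01,0,-0.93],[1.2,0,-1.07],[1.4,0,-1.22],[1.6,0,-1.36],[1.8,0,-1.5],[1.96,0,-1.62]],"yaw":[0,0,0,0,0,0,0,0,0,0],"fingers":[1,1,1,1,1,1,1,1,1,1]}' 5 | grep -v rot
python3 - <<'E'
from h import *
slope()
E
```

```text
t: 13.05
tool_pos: [0.5675, -0.3194, 0.0926]
contact_force: [0.3, -0.2, -0.4]
gripper_width: 0.0743
gripper_force: 0.0
t: 13.88
tool_pos: [0.5681, -0.32, 0.094]
contact_force: [-1.2, -0.2, 1.2]
gripper_width: 0.0559
gripper_force: 5.0
t: 14.72
tool_pos: [0.5795, -0.3035, 0.1101]
contact_force: [0.1, 0.2, -3.3]
gripper_width: 0.0556
gripper_force: 5.0
n 17647 tool normal [ 0.853 -0.002 -0.523] tilt 58.5 az -0.2
low edge of top face (tool, mm) [ 70.5  -0.7 101.2] centre [18.   0.2 12.6] y range [-0.0268  0.0275] x range [-0.0128  0.07  ]
```

```bash
python3 -m inch '{"delta_pos":[[0.29,0,-0.18],[0.58,0,-0.36],[0.88,0,-0.53],[1.17,0,-0.68],[1.5,0,-0.83],[1.8,0,-0.95],[2.1,0,-1.07],[2.41,0,-1.19],[2.68,0,-1.28],[2.68,0,-1.28]],"yaw":[0,0,0,0,0,0,0,0,0,0],"fingers":[1,1,1,1,1,1,1,1,1,1]}' 5 | grep -v rot
python3 - <<'E'
from h import *
slope()
E
```

```text
t: 15.6
tool_pos: [0.5952, -0.2815, 0.1232]
contact_force: [-2.0, 0.2, -0.7]
gripper_width: 0.0561
gripper_force: 5.0
n 14467 tool normal [ 0.955 -0.002 -0.297] tilt 72.7 az -0.1
low edge of top face (tool, mm) [ 42.6  -5.2 117.7] centre [ 8.7  0.2 11.2] y range [-0.0268  0.0274] x range [-0.0081  0.0421]
```

```bash
python3 -m inch '{"delta_pos":[[0,0,0],[0,0,0],[0,0,0],[0,0,-0.5],[0,0,-1.5],[0,0,-3.5],[0,0,-6],[0,0,-8.5],[0,0,-11],[0,0,-13]],"yaw":[0,0,0,0,0,0,0,0,0,0],"fingers":[1,1,1,1,1,1,1,1,1,1]}' 30 | grep -v rot
python3 - <<'E'
from h import *
slope();a=np.radians(8.);q=np.array([.5243,.2888])+.0*np.array([np.cos(a),np.sin(a)]);go(*q,.25,-82)
E
```

```text
t: 16.48
tool_pos: [0.595, -0.2823, 0.2557]
contact_force: [0.8, -0.4, -3.2]
gripper_width: 0.0561
gripper_force: 30.0
n 13317 tool normal [ 0.953  0.001 -0.302] tilt 72.4 az 0.0
low edge of top face (tool, mm) [34.9 -1.8 98.4] centre [ 6.4 -1.6  9.2] y range [-0.0286  0.0256] x range [-0.0085  0.0348]
delta [ 42.62 -38.85   0.66] yaw 46.8 t 16.53 tcp [ 0.5964 -0.2833  0.2603] yang -35.2 w 0.055821339026973775 gf 29.99948501586914 F [ 1.5 -0.9  0.7] q6 0.0
```

```bash
python3 -m inch '{"delta_pos":[[0.7,-0.7,0],[2.1,-2.1,0],[4.2,-4.2,0],[6.6,-6.6,0],[9,-9,0],[11.5,-11.3,0],[14,-13.6,0],[16.5,-16,0],[19,-18.4,0],[21.5,-20.8,0]],"yaw":[0,2,5,8,12,16,20,24,28,32],"fingers":[1,1,1,1,1,1,1,1,1,1]}' 30 | grep -v rot
python3 - <<'E'
from h import *
go(.5059,.2862,.25,-82)
E
```

```text
t: 17.37
tool_pos: [0.5464, 0.0158, 0.2508]
contact_force: [0.2, 0.5, -3.3]
gripper_width: 0.0556
gripper_force: 30.0
delta [  6.67 -26.51   0.12] yaw 14.6 t 17.37 tcp [0.5464 0.0158 0.2508] yang -67.4 w 0.05560717053367496 gf 29.994711577892303 F [ 0.2  0.5 -3.3] q6 1.0
```

```bash
python3 -m inch '{"delta_pos":[[0.8,-3.2,0],[1.6,-6.4,0],[2.5,-9.8,0],[3.4,-13.2,0],[4.3,-16.6,0],[5.1,-20,0],[5.8,-23,0],[6.3,-25,0],[6.6,-26.2,0],[6.7,-26.5,0]],"yaw":[2,4,6,8,10,12,14,14.6,14.6,14.6],"fingers":[1,1,1,1,1,1,1,1,1,1]}' 30 | grep -v rot
python3 - <<'E'
from h import *
o=ctrl.get_obs()
go(.5059,.2862,.25,-82)
c=slope();cv2.imwrite('pics/w4.png',c['color'])
W=cloud(c);H=cv2.cvtColor(c['color'],cv2.COLOR_BGR2HSV).astype(int)
b=((H[...,0]>100)&(H[...,0]<130)&(H[...,1]>150)&(H[...,2]>40)&(W[...,2]<.04)).astype(np.uint8)
n,l,s,_=cv2.connectedComponentsWithStats(b);k=1+np.argmax(s[1:,4]);v,u=np.nonzero(l==k)
print('blue px',s[k],'z',np.nanmedian(W[v,u],0))
g=np.array([ray(c,x,y,.018)[:2] for x,y in zip(u,v)],np.float32);print(cv2.minAreaRect(g*1000))
E
```

```text
t: 18.2
tool_pos: [0.5055, 0.2857, 0.2512]
contact_force: [0.5, 0.2, -3.6]
gripper_width: 0.0557
gripper_force: 30.0
delta [ 0.05 -0.05  0.12] yaw 0.4 t 18.2 tcp [0.5055 0.2857 0.2512] yang -81.6 w 0.05574033433625812 gf 29.99945819377899 F [ 0.5  0.2 -3.6] q6 1.75
n 13427 tool normal [ 0.949 -0.002 -0.315] tilt 71.6 az -0.1
low edge of top face (tool, mm) [34.9  0.5 94.4] centre [ 6.5 -0.4  5.9] y range [-0.0274  0.027 ] x range [-0.0091  0.0348]
blue px [237 131  89   7 527] z [0.55419854 0.29312028 0.01728171]
((554.2312622070312, 292.5729064941406), (7.178199768066406, 107.45658874511719), 8.371326446533203)
```

View pics/w4.png

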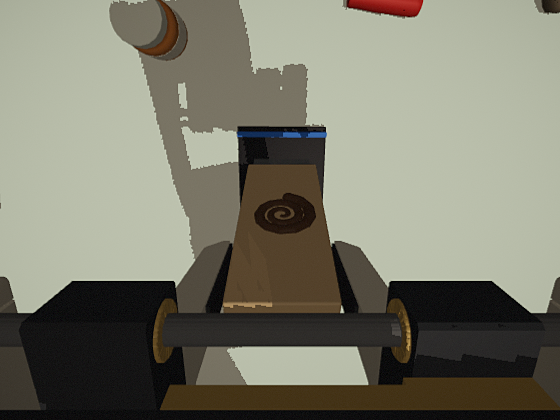

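The wrist view shows the blue lip at u 237–326, v≈133, and the slab's low end (u 245–318, v≈165) centred on it behind the lip. The stand's position agrees with my earlier estimate, so I'll lower.

```bash
python3 -m inch '{"delta_pos":[[0,0,0.8],[0.1,0,2.2],[0.1,0,4],[0.2,0,6],[0.2,0,8],[0.2,0,10],[0.2,0,11.6],[0.2,0,12.6],[0.2,0,13],[0.2,0,13.2]],"yaw":[0,0,0,0,0,0,0,0,0,0],"fingers":[1,1,1,1,1,1,1,1,1,1]}' 30 | grep -v rot
python3 -m inch '{"delta_pos":[[0,0,0.05],[0,0,0.1],[0,0,0.15],[0,0,0.2],[0,0,0.25],[0,0,0.3],[0,0,0.35],[0,0,0.4],[0,0,0.4],[0,0,0.4]],"yaw":[0,0,0,0,0,0,0,0,0,0],"fingers":[1,1,1,1,1,1,1,1,1,1]}' 15 | grep -v rot
python3 -m inch '{"delta_pos":[[0,0,0.05],[0,0,0.1],[0,0,0.15],[0,0,0.2],[0,0,0.2],[0,0,0.2],[0,0,0.2],[0,0,0.2],[0,0,0.2],[0,0,0.2]],"yaw":[0,0,0,0,0,0,0,0,0,0],"fingers":[1,1,1,1,1,1,1,1,1,1]}' 12 | grep -v rot
python3 - <<'E'
from h import *
slope()
E
```

```text
t: 19.08
tool_pos: [0.5093, 0.283, 0.1201]
contact_force: [-0.4, 0.4, -3.2]
gripper_width: 0.0555
gripper_force: 30.0
t: 19.92
tool_pos: [0.5093, 0.2841, 0.1168]
contact_force: [0.1, 0.0, -3.6]
gripper_width: 0.0558
gripper_force: 15.0
t: 20.75
tool_pos: [0.5094, 0.2841, 0.1149]
contact_force: [-0.3, 1.0, -3.2]
gripper_width: 0.0559
gripper_force: 12.0
n 14004 tool normal [ 0.949 -0.002 -0.314] tilt 71.7 az -0.1
low edge of top face (tool, mm) [35.5 -0.  94.1] centre [7.5 0.8 6.9] y range [-0.0265  0.0281] x range [-0.0086  0.0353]
```

```bash
python3 -m inch '{"delta_pos":[[-0.1,0,0.05],[-0.2,0,0.1],[-0.3,0,0.15],[-0.3,0,0.2],[-0.3,0,0.25],[-0.3,0,0.25],[-0.3,0,0.25],[-0.3,0,0.25],[-0.3,0,0.25],[-0.3,0,0.25]],"yaw":[0,0,0,0,0,0,0,0,0,0],"fingers":[1,1,1,1,1,1,1,1,1,1]}' 12 | grep -v rot
python3 -m inch '{"delta_pos":[[0,0,0.05],[0,0,0.1],[0,0,0.15],[0,0,0.2],[0,0,0.2],[0,0,0.2],[0,0,0.2],[0,0,0.2],[0,0,0.2],[0,0,0.2]],"yaw":[0,0,0,0,0,0,0,0,0,0],"fingers":[1,1,1,1,1,1,1,1,1,1]}' 8 | grep -v rot
```

```text
t: 21.63
tool_pos: [0.5064, 0.2837, 0.1124]
contact_force: [-0.6, -0.1, -4.4]
gripper_width: 0.056
gripper_force: 12.0
t: 22.47
tool_pos: [0.5064, 0.2837, 0.1104]
contact_force: [-0.2, -0.3, -3.6]
gripper_width: 0.0557
gripper_force: 8.0
```

```bash
python3 -m inch '{"delta_pos":[[0,0,0.05],[0,0,0.1],[0,0,0.15],[0,0,0.2],[0,0,0.2],[0,0,0.2],[0,0,0.2],[0,0,0.2],[0,0,0.2],[0,0,0.2]],"yaw":[0,0,0,0,0,0,0,0,0,0],"fingers":[1,1,1,1,1,1,1,1,1,1]}' 8 | grep -v rot
python3 - <<'E'
from h import *
slope()
c=cam('side');cv2.imwrite('pics/d5.png',cv2.resize(c['color'][190:310,200:360],(800,600)))
E
```

```text
t: 23.3
tool_pos: [0.5066, 0.2837, 0.1095]
contact_force: [-1.4, -1.0, 5.5]
gripper_width: 0.056
gripper_force: 8.0
n 14015 tool normal [ 0.95  -0.001 -0.313] tilt 71.8 az -0.1
low edge of top face (tool, mm) [35.5 -0.  94.4] centre [7.5 0.8 7. ] y range [-0.0265  0.0281] x range [-0.0086  0.0353]
```

View pics/d5.png

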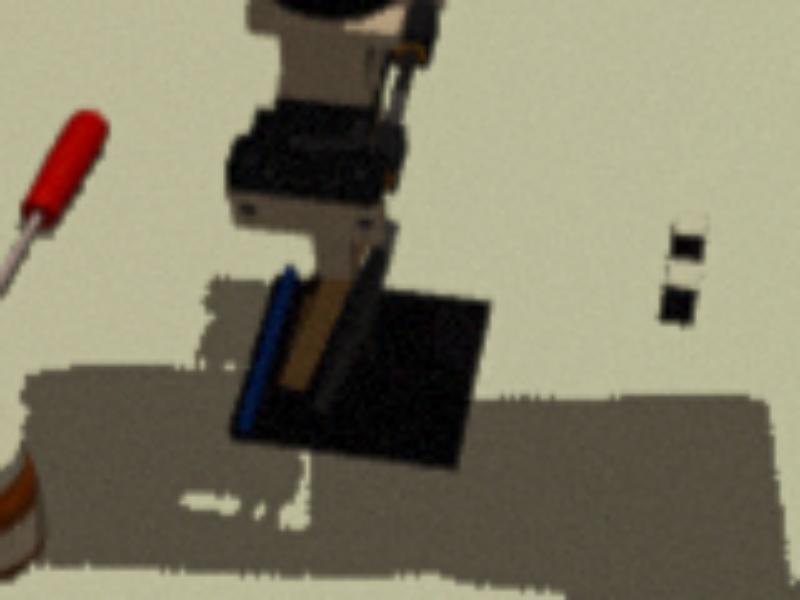

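The side view shows the foot on the base at (300,380), between the blue lip and the backrest, close to the backrest. Now I'll loosen the grip and lean the slab back gently.

```bash
python3 -m inch '{"delta_pos":[[0,0,-0.05],[0,0,-0.05],[-0.15,0,0],[-0.3,0,0.05],[-0.45,0,0.1],[-0.6,0,0.15],[-0.7,0,0.2],[-0.8,0,0.2],[-0.8,0,0.2],[-0.8,0,0.2]],"yaw":[0,0,0,0,0,0,0,0,0,0],"fingers":[1,1,1,1,1,1,1,1,1,1]}' 4 | grep -v rot
python3 - <<'E'
from h import *
slope()
E
```

```text
t: 24.23
tool_pos: [0.4981, 0.2825, 0.106]
contact_force: [0.0, -0.5, 1.3]
gripper_width: 0.0561
gripper_force: 4.0
n 14929 tool normal [ 0.923  0.002 -0.386] tilt 67.3 az 0.1
low edge of top face (tool, mm) [43.4 -0.6 89.5] centre [9.9 0.8 8.1] y range [-0.0265  0.028 ] x range [-0.0107  0.0433]
```

```bash
python3 -m inch '{"delta_pos":[[0,0,0],[0,0,0],[0,0,0],[0,0,0],[0,0,0],[0,0,0],[0,0,0],[0,0,0],[0,0,0],[0,0,0]],"yaw":[0,0,0,0,0,0,0,0,0,0],"fingers":[0.38,0.36,0.3,0.2,0.1,0.1,0.1,0.1,0.1,0.1]}' 4 | grep -v rot
python3 - <<'E'
from h import *
slope()
E
```

```text
t: 25.12
tool_pos: [0.4985, 0.2825, 0.1064]
contact_force: [-0.6, -1.1, -0.3]
gripper_width: 0.0835
gripper_force: 0.0
n 14522 tool normal [ 0.913  0.004 -0.408] tilt 65.9 az 0.2
low edge of top face (tool, mm) [43.3  1.1 90.1] centre [ 8.6  0.7 11.5] y range [-0.0265  0.0279] x range [-0.0127  0.0432]
```

```bash
python3 -m inch '{"delta_pos":[[0,0,-0.5],[0,0,-1.5],[0,0,-3],[0,0,-5],[0,0,-7],[0,0,-9],[0,0,-11],[0,0,-13],[0,0,-14.5],[0,0,-15]],"yaw":[0,0,0,0,0,0,0,0,0,0],"fingers":[0.1,0,0,0,0,0,0,0,0,0]}' 4 | grep -v rot
python3 - <<'E'
from h import *
o=ctrl.get_obs();c=cam('wrist');W=cloud(c);H=cv2.cvtColor(c['color'],cv2.COLOR_BGR2HSV).astype(int)
a=np.radians(8.3);S=np.array([[np.cos(a),-np.sin(a),0],[np.sin(a),np.cos(a),0],[0,0,1]]);P=(W-[.5235,.2881,0])@S
m=(H[...,0]<25)&(H[...,1]>80)&(H[...,2]>30)&(abs(P[...,1])<.05)&(abs(P[...,0])<.09)&(P[...,2]>.02)&(P[...,2]<.16)
n,l,s,_=cv2.connectedComponentsWithStats(m.astype(np.uint8));P=P[l==1+np.argmax(s[1:,4])]
C=P.mean(0);nn=np.linalg.svd(P-C,full_matrices=False)[2][2];nn*=np.sign(nn[2])
print(len(P),'normal',nn.round(3),'tilt',np.degrees(np.arccos(nn[2])),'box',np.percentile(P,[.5,99.5],axis=0).round(4))
mid=np.percentile(P,[.5,99.5],axis=0).mean(0);print('origin est',mid-.014*nn)
cv2.imwrite('pics/f.png',c['color'])
E
```

```text
t: 26.0
tool_pos: [0.4997, 0.283, 0.2604]
contact_force: [0.4, -0.4, 0.8]
gripper_width: 0.0933
gripper_force: 0.0
4121 normal [ 0.902 -0.005  0.431] tilt 64.45161341080389 box [[-0.0499 -0.0305  0.0212]
 [ 0.0156  0.0249  0.1429]]
origin est [-0.02975192 -0.00276939  0.0760541 ]
```

View pics/f.png

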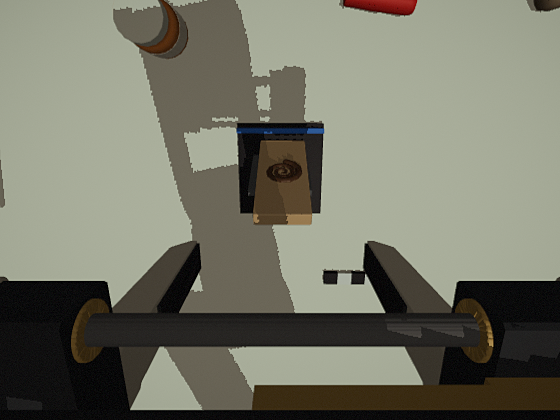

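The slab stands free on the stand (u 253–312, v 140–224), fossil outward, at about 65° and 3 mm off the middle. The gripper is clear, so I'm handing in.

```bash
python3 -c "
from station import ctrl
print(ctrl.hand_in())"
```

```text
the job is handed in; nothing more can be done
None
```

The slab was laid on the prop and let go there, then stood on the display stand, fossil outward and leaning back at about 65°; I released it and handed the job in at about 26 s, and the hand-in returned no verdict.

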